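# Find and release the switch key left on

### The arm

A 6-joint arm with a two-finger parallel gripper is mounted at the origin on the work surface. World frame = base frame: x ahead of the robot, y to its left, z up, the work surface at z = 0. Lengths are in m, angles in rad, forces in N, time in s.
With the tool pointing down it reaches from about 0.225 to 0.875 m from the base axis. Payload 3.4 kg.
Tool frame: the origin (TCP) lies midway between the tips of the shut fingers; the grasp point (between the pads) lies 19 mm behind it; z points along the fingers, y is the line along which they close (so a half turn about z gives the same grasp; the last joint's range is limited). The gripper opens to 85 mm and grips with 20 to 120 N. Pads are 22 mm wide; open, the fingers measure 114 mm over their backs; the gripper's body (76 mm by 85 mm) begins 54 mm behind the grasp point. The pads swing forward as they close: fully open they stand 13 mm farther back than shut.
Start: joints at [-1.288, 0.276, 1.505, -0, 1.361, -0.121], TCP at [0.226, -0.529, 0.231] pointing down, gripper open.
Joint ranges: [-2.89, 2.89], [-0.75, 2.08], [0.22, 2.7], [-1.18, 4.32], [0.11, 2.71], [-2.7, 2.7]. Speed limits (rad/s): [2.57, 2.57, 3.14, 3.14, 3.14, 3.14].

### API

Orientations are given as a unit quaternion [w, x, y, z].
In Python, from bench import monitor, imaging, job, finder gives the robot as it stands.
- The arm moves only by the tool send_rows, never from a script. Its argument "moves" is a list of rows, each a list of 6 numbers: the shift along the tool's x, y, z scaled (see below), then the turn, a rotation vector about the tool's x, y, z scaled (see below). A call has 1 to 20 rows; each row is the pose to reach, as a shift and turn from the pose commanded when the call began, along the tool's axes at that moment; what a row does not reach only later rows make up. The controller multiplies each number of a shift by 0.2 m and each number of a turn by pi/2 rad. A row lasts 1/8 s, in which the tool goes at most 62.5 mm and 10.7 degrees, less where a joint would pass 70% of its speed; a pose out of reach is approached as far as the arm can. A call with a number of a shift or a turn outside -1 to 1 is refused whole. A call with a gripper value outside its range is refused whole. "hand" is the opening, from 0 (shut) to 1 (fully open), set as the call begins (left out, the last holds). The fingers move at their own pace and stop on an object; the grip force is fixed at half the most. Time passes only in rows, so rows that repeat a pose let the fingers close. It gives the time, the measured TCP pose, the force, the opening and the grip force at its end, in the units of the state.
- monitor.get_state(): the state, without advancing time (a new reading comes with each control period).
- imaging.capture(name): name is "scene" or "top" or "wrist"; returns (picture, depth): 420x560x3 uint8, red, green, blue; 420x560 float32, m along the optical axis (not along the pixel's ray), 0 where there is no reading.
- imaging.get_calibration(name): a dict with "fx", "fy", "cx", "cy" (pixels), "rvec" (rotation vector, rad) and "tvec" (3), from world to camera coordinates, as OpenCV has them. Camera axes: x right, y down, z forward; pixel columns grow to the right and rows downward; lengths in m; the calibration is good to about 2 mm. A picture is of the moment at which its call begins: read the wrist's pose just before it. get_calibration takes no time and is no camera call; for the wrist camera it gives the pose at the moment of the call.
- job.close_job(): hands the job in; it is judged then, once.
Trained networks look in the newest picture that a camera, given by its name, has taken for a name from the list of things; names that differ only in an ending like _2 or _b are one class to them, and where a whole thing is asked for, a point or a joint stands for the part that bears it (a point fixed in the world has none). Each returns a list of dicts, best first, with "p" (0 to 1); they miss things now and then, are a little off and sometimes report something else, mostly with a low value. They report only what shows in the picture. A call takes as long as a camera call.
- finder.recognise(camera, label): "xyz" ([x, y, z] in m, in world coordinates, good to about 4 mm: the middle of the surface that is visible of it).
- finder.silhouettes(camera, label): "pixels" (420x560 bool, what is visible of it).
The state is a dict: "clock": time; "qpos": joint angles; "dq": joint speeds; "joint_torque": joint torques, N m; "position": TCP position; "tcp_rot": TCP orientation; "contact_force": force on the tool from outside, world axes, zero at the start; "ft_torque": the same for the moment, N m; "finger_gap": finger opening in m; "grip_force": force on a finger pad.
Only numpy, scipy, OpenCV 4.12 (cv2) and the standard library are available. Lean on these libraries where they do the work, as an engineer would, in place of code of your own. Each camera call takes 0.05 s, during which the arm holds its last target. There are 200 camera calls.

### The job

One of the four identical keys on the bench's socket box has been left latched down. With the fingertips, tap all four lightly, one after another from the robot's left to its right, without pressing any of them home; lift off, then press the latched one fully down and let go so that it springs up level with the others. Only touch the keys: grasp nothing, and leave the teacup, thread cone and wooden block where they are.

Things in the scene. Friction and masses are not known exactly. Their poses are not given: they have to be found in the camera images.
- switch_box: grey switched socket box fixed to the bench, 130 (x) x 240 (y) x 54 mm high. Origin: centre of its underside, on the work surface; z up, x away from the robot, y to the robot's left, turned up to 0.35 rad. On top a row of four identical white keys along y, at x = -30, y = +75, +25, -25, -75 mm; behind them (x = +32 mm) four flat round sockets, looks only
- key1: white key cap, leftmost (box y = +75 mm). All four: level top face 34 (box x) x 28 (box y) mm; origin: centre of the top face; axes as the box. Moves only straight down, 10 mm to its stop, on a spring. Up, its top is 70 mm over the work surface, 16 mm proud of the box; the latched one stands about 4 mm lower, at 66 mm
- key2: white key cap, second from the left (box y = +25 mm). Same as key1. Any of the four that is up gives way from about 1 N and by 0.6 N per mm (3.4 N at 4 mm, 7 N at the stop) and springs back; more than 6 mm down counts as pressing it home
- key3: white key cap, third from the left (box y = -25 mm). Same as key1. Whichever of the four is latched hardly moves until about 3 N and a push of less than 2.5 mm leaves it latched; pushed to its stop (7 N, 6 mm below its latched height) it lets go and follows the finger up to 70 mm; part-way pushes may leave it hanging lower
- key4: white key cap, rightmost (box y = -75 mm). Same as key1. Any of the four may be the latched one
- teacup: loose white teacup, 90 mm across, 65 mm high, standing beside the left end of the box; origin: centre of its underside. Bystander
- thread_cone: loose white cone of thread, 60 mm across, 100 mm high, standing beside the right end of the box; origin: centre of its underside. Bystander
- wood_block: loose wooden block 50 x 90 x 30 mm lying behind the box (beyond the sockets); origin: centre of its underside. Bystander

How it is judged:
By the outcome, as a careful person would: the job done as asked, in the order asked, and still so for the second after the job is handed in, with the robot touching nothing.
It also fails if it takes over 54 s, if anything falls off the work surface, if the arm or the gripper's body presses on something with over 40 N, if the wrist force passes 120 N, or if a joint passes its speed limit or range.

## Working session

There is one attempt and no reset: what is moved stays moved. The work goes in short steps, Python scripts to look and compute and a tool call to move; the robot and the scene stay as the last step left them, time stands still between calls to the robot, and variables do not carry over. Pictures are saved under pics/ and viewed, at most 10 in all, crops included, and the job is handed in when it is done.

Besides the shell and the picture viewer there is one more tool, called after "Emit:" as a command line: name --pt "numbers of a row" for each row, then --argument value for the rest. send_rows: Moves the arm, as the interface text tells. Shifts and turns lie within -1 to 1; 1 stands for 0.2 m of shift or pi/2 rad of turn. Its arguments: {"type":"object","properties":{"moves":{"type":"array","items":{"type":"array","items":{"type":"number","minimum":-1,"maximum":1}}},"hand":{"type":"number"}},"required":["moves"]}

```bash
mkdir -p pics; ls; cat > h.py <<'E'
import numpy as np,cv2
from bench import monitor,imaging,job,finder
def world(cal,depth,u,v):
    R=cv2.Rodrigues(np.array(cal["rvec"],float))[0];t=np.array(cal["tvec"],float).ravel()
    z=depth[v,u]; p=np.stack([(u-cal["cx"])/cal["fx"]*z,(v-cal["cy"])/cal["fy"]*z,z],-1)
    return (p-t)@R
E
python3 - <<'E'
from h import *
np.set_printoptions(precision=4,suppress=True)
print(monitor.get_state())
ims=[]
for c in("scene","top"):
    im,d=imaging.capture(c);cal=imaging.get_calibration(c);ims.append(im)
    R=cv2.Rodrigues(np.array(cal["rvec"],float))[0];print(c,-R.T@np.ravel(cal["tvec"]),cal["fx"])
    for l in("switch_box","key1","teacup","thread_cone","wood_block"):
        for r in finder.recognise(c,l)[:6]: print(l,r)
    np.savez(c+".npz",im=im,d=d)
cv2.imwrite("pics/top.png",ims[1][...,::-1]);cv2.imwrite("pics/scene.png",ims[0][...,::-1])
E
```

```text
pics
{'clock': 0.0, 'qpos': array([-1.288 ,  0.2766,  1.5061, -0.    ,  1.3607, -0.121 ]), 'dq': array([-0.    ,  0.0009, -0.002 ,  0.001 , -0.0007,  0.0013]), 'joint_torque': array([  0.0003, -41.6777, -24.5808,   0.0001,   0.011 ,  -0.    ]), 'position': array([ 0.2258, -0.5282,  0.2304]), 'tcp_rot': array([-0.0009,  0.9797,  0.2005, -0.0001]), 'contact_force': array([0.4334, 0.9317, 0.3158]), 'ft_torque': array([ 0.054 , -0.0457,  0.0309]), 'grip_force': 0.0, 'finger_gap': 0.0851283557666679}
scene [1.2662 0.053  0.78  ] 509.3108925094135
switch_box {'xyz': [0.6568, 0.0205, 0.0568], 'p': 0.82}
key1 {'xyz': [0.5848, -0.0445, 0.0688], 'p': 0.84}
key1 {'xyz': [0.5996, -0.0021, 0.0655], 'p': 0.76}
key1 {'xyz': [0.615, 0.046, 0.0684], 'p': 0.63}
key1 {'xyz': [0.6263, 0.0938, 0.0721], 'p': 0.56}
teacup {'xyz': [0.7076, 0.2441, 0.0355], 'p': 0.97}
teacup {'xyz': [0.6263, 0.0987, 0.0707], 'p': 0.37}
thread_cone {'xyz': [0.5581, -0.1571, 0.0566], 'p': 0.88}
wood_block {'xyz': [0.7727, -0.0352, 0.0326], 'p': 0.81}
top [0.5451 0.0609 0.8211] 405.5861212593632
switch_box {'xyz': [0.6258, 0.0149, 0.0543], 'p': 0.85}
key1 {'xyz': [0.6222, 0.0898, 0.0725], 'p': 0.81}
key1 {'xyz': [0.6101, 0.0462, 0.0715], 'p': 0.81}
key1 {'xyz': [0.5809, -0.044, 0.0678], 'p': 0.59}
key1 {'xyz': [0.5944, 0.0036, 0.0674], 'p': 0.5}
teacup {'xyz': [0.7126, 0.2434, 0.0169], 'p': 0.57}
thread_cone {'xyz': [0.54, -0.1469, 0.0778], 'p': 0.82}
wood_block {'xyz': [0.7628, -0.0356, 0.0327], 'p': 0.91}
wood_block {'xyz': [0.5812, -0.0443, 0.07], 'p': 0.69}
```

```bash
python3 - <<'E'
from h import *
np.set_printoptions(precision=4,suppress=True)
for c in("scene","top"):
    im,d=imaging.capture(c);cal=imaging.get_calibration(c)
    for r in finder.silhouettes(c,"key1")[:5]:
        m=cv2.erode(r["pixels"].astype(np.uint8),np.ones((3,3)))>0
        v,u=np.nonzero(m&(d>0)); P=world(cal,d,u,v); 
        T=P[P[:,2]>.058]
        print(c,r["p"],len(P),T.mean(0),"medz",np.median(T[:,2]),"pix",u.mean(),v.mean(), "ctr",cv2.minAreaRect((T[:,:2]*1000).astype(np.float32)))
    # all points in region 
    v,u=np.mgrid[0:420,0:560];v=v.ravel();u=u.ravel();P=world(cal,d,u,v)
    k=(d[v,u]>0)&(abs(P[:,2]-.054)<.005)&(abs(P[:,0]-.62)<.15)&(abs(P[:,1]-.02)<.2)
    m=np.zeros(420*560,np.uint8);m[k]=1
    m=cv2.morphologyEx(m.reshape(420,560),cv2.MORPH_OPEN,np.ones((3,3)));n,l,s,ce=cv2.connectedComponentsWithStats(m)
    i=1+np.argmax(s[1:,4]);k=(l.ravel()==i);print("box",k.sum(),cv2.minAreaRect(P[k][:,:2].astype(np.float32)),np.median(P[k][:,2]))
E
```

```text
scene 0.54 210 [0.5981 0.004  0.0652] medz 0.06576105425300019 pix 253.52857142857144 210.92380952380952 ctr ((595.4078369140625, 4.407901763916016), (27.628185272216797, 35.44190216064453), 74.0461654663086)
scene 0.53 171 [0.6306 0.0988 0.0679] medz 0.06862775616250254 pix 303.91812865497076 220.84795321637426 ctr ((628.5104370117188, 99.6878662109375), (23.444091796875, 30.33910369873047), 73.38304901123047)
scene 0.5 205 [ 0.584  -0.042   0.0671] medz 0.06811565270128539 pix 229.8390243902439 205.4731707317073 ctr ((580.8548583984375, -41.553260803222656), (25.657411575317383, 34.181556701660156), 69.0528564453125)
box 5458 ((0.6306025981903076, 0.018829345703125), (0.2392892986536026, 0.1311567723751068), 71.6098861694336) 0.05322734094455525
top 0.85 193 [ 0.5763 -0.0454  0.0704] medz 0.07044498659481087 pix 328.1243523316062 221.54922279792746 ctr ((576.4379272460938, -46.12974548339844), (25.5341854095459, 27.536006927490234), 64.90748596191406)
top 0.7 177 [0.6086 0.0481 0.0703] medz 0.07033145129389742 pix 277.8305084745763 203.94915254237287 ctr ((608.3345336914062, 48.1500244140625), (21.761608123779297, 29.28333282470703), 71.37751770019531)
top 0.59 217 [0.5926 0.0005 0.0675] medz 0.06750602515578592 pix 303.3041474654378 212.76958525345623 ctr ((592.805419921875, 0.09717178344726562), (24.913238525390625, 31.566232681274414), 71.7857894897461)
top 0.5 202 [0.6227 0.0951 0.0703] medz 0.07027717612328217 pix 252.5891089108911 196.23762376237624 ctr ((622.6725463867188, 95.03516387939453), (23.581493377685547, 29.639341354370117), 72.0726547241211)
box 7347 ((0.6290332078933716, 0.014827273786067963), (0.2402365356683731, 0.13000653684139252), 71.85150909423828) 0.054476480140027164
```

View pics/top.png

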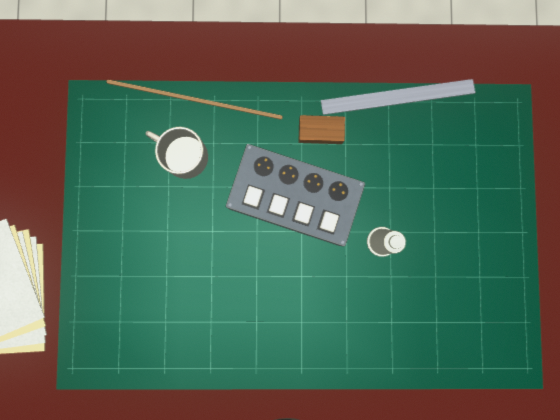

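View pics/scene.png

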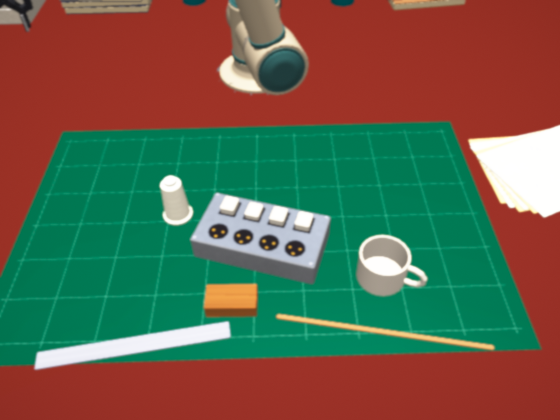

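The top view shows the box with keys at about (253,196), (278,204), (303,213) and (328,222). In both views the third key is about 3 mm lower than the others, so key3 looks latched. The cup is clear at the left, the cone at the right and the block behind. Next I work out the move to hover over key1.

```bash
cat >> h.py <<'E'
from scipy.spatial.transform import Rotation as Ro
C=np.array([.630,.017]);Y=-.319
def key(n):
    b=np.array([-.03,.1*0+.075-.05*(n-1)]);c,s=np.cos(Y),np.sin(Y)
    return C+np.array([c*b[0]-s*b[1],s*b[0]+c*b[1]])
def row(target,yaw=Y+np.pi/2):
    s=monitor.get_state();q=s["tcp_rot"];R=Ro.from_quat([q[1],q[2],q[3],q[0]])
    D=Ro.from_matrix(np.array([[np.cos(yaw),np.sin(yaw),0],[np.sin(yaw),-np.cos(yaw),0],[0,0,-1]]))
    return np.round(np.r_[R.inv().apply(np.array(target)-s["position"])/.2,(R.inv()*D).as_rotvec()/(np.pi/2)],4)
E
python3 -c "
from h import *
for n in 1,2,3,4: print(key(n))
p=monitor.get_state()['position']
r=row([*key(1),.16]);print(r)
print(row([*(p[:2]+(key(1)-p[:2])*.5),.2]))"
```

```text
[0.6250348  0.09762473]
[0.60935394 0.05014725]
[0.59367309 0.00266978]
[ 0.57799223 -0.0448077 ]
[ 3.0657e+00 -2.0961e+00  3.5640e-01  1.0000e-04  0.0000e+00 -5.3990e-01]
[ 1.5328e+00 -1.0481e+00  1.5660e-01  1.0000e-04  0.0000e+00 -5.3990e-01]
```

Emit:
send_rows --hand 0 --pt "0.25 -0.17 0 0 0 0" --pt "0.5 -0.34 0 0 0 0" --pt "0.75 -0.51 0 0 0 0" --pt "1 -0.68 0 0 0 0"

```text
clock: 1.3
position: [0.3572, -0.3236, 0.2315]
tcp_rot: [0.0, 0.98, 0.2, 0.0]
contact_force: [1.2, -0.2, -0.4]
finger_gap: 0.0119
grip_force: 0.0
```

Emit:
send_rows --pt "0.25 -0.17 0 0 0 0" --pt "0.5 -0.34 0 0 0 0" --pt "0.75 -0.51 0 0 0 0" --pt "1 -0.68 0 0 0 0"

```text
clock: 1.8
position: [0.4879, -0.1198, 0.2316]
tcp_rot: [0.0, 0.98, 0.201, 0.0]
contact_force: [0.8, -0.4, -0.2]
finger_gap: 0.0002
grip_force: 0.0
```

Emit:
send_rows --pt "0.25 -0.17 0.05 0 0 -0.1" --pt "0.5 -0.34 0.1 0 0 -0.2" --pt "0.75 -0.51 0.15 0 0 -0.3" --pt "1 -0.68 0.2 0 0 -0.42" --pt "1 -0.68 0.2 0 0 -0.54" --pt "1 -0.68 0.2 0 0 -0.54" --pt "1 -0.68 0.2 0 0 -0.54" --pt "1 -0.68 0.2 0 0 -0.54"

```text
clock: 2.8
position: [0.6172, 0.0814, 0.1917]
tcp_rot: [0.0, 0.811, 0.585, 0.0]
contact_force: [0.5, -0.1, 0.5]
finger_gap: -0.0002
grip_force: 0.0
```

```bash
python3 - <<'E'
from h import *
np.set_printoptions(precision=4,suppress=True)
s=monitor.get_state();print(s["clock"],s["position"],s["finger_gap"],s["contact_force"])
cal=imaging.get_calibration("wrist");im,d=imaging.capture("wrist");cv2.imwrite("pics/w1.png",im[...,::-1])
for r in finder.silhouettes("wrist","key1")[:6]:
    m=r["pixels"];v,u=np.nonzero(m&(d>0));P=world(cal,d,u,v);T=P[P[:,2]>.06]
    if len(T): print(r["p"],len(T),T.mean(0),np.median(T[:,2]),cv2.minAreaRect((T[:,:2]*1000).astype(np.float32)))
print(row([*key(1),.10]))
E
```

```text
2.8 [0.6172 0.0814 0.1917] -0.00015937156186383183 [ 0.4556 -0.1495  0.5499]
0.81 1134 [0.625  0.0975 0.07  ] 0.07019058814481066 ((624.7996826171875, 96.86539459228516), (27.675355911254883, 33.14873504638672), 71.353515625)
0.68 890 [0.6106 0.053  0.0695] 0.07016926338533268 ((609.193603515625, 49.89802169799805), (27.00633430480957, 32.760379791259766), 71.42362213134766)
0.48 129 [ 0.5802 -0.0291  0.0988] 0.07058918456057361 ((593.5833740234375, 9.329719543457031), (142.12901306152344, 9.450118064880371), 71.16810607910156)
[ 0.089   0.0111  0.4586  0.0004 -0.0001 -0.0011]
```

View pics/w1.png

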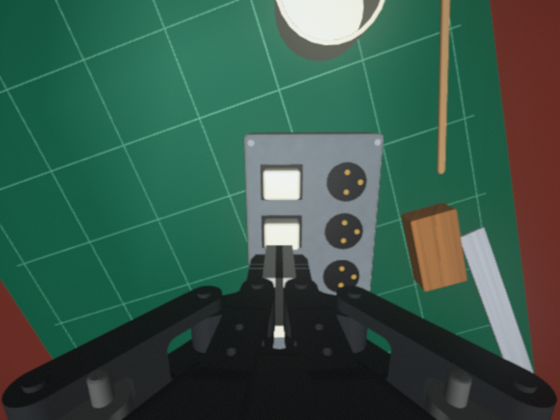

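The wrist view shows key1 at about (282,184) and key2 at (282,235). The shut fingertips are in line with the row, and key1 measures (0.625, 0.097) at a height of 70 mm, which matches the estimate.

Emit:
send_rows --pt "0.089 0.011 0.2 0 0 0" --pt "0.089 0.011 0.4 0 0 0" --pt "0.089 0.011 0.54 0 0 0" --pt "0.089 0.011 0.54 0 0 0" --pt "0.089 0.011 0.54 0 0 0"

```text
clock: 3.52
position: [0.626, 0.0981, 0.0846]
tcp_rot: [0.001, 0.811, 0.586, 0.001]
contact_force: [1.0, 0.1, 0.7]
finger_gap: -0.0001
grip_force: 0.0
```

Emit:
send_rows --pt "0 0 0.04 0 0 0" --pt "0 0 0.06 0 0 0" --pt "0 0 0.07 0 0 0" --pt "0 0 0.07 0 0 0" --pt "0 0 0.07 0 0 0"

```text
clock: 4.15
position: [0.625, 0.0983, 0.0695]
tcp_rot: [0.0, 0.81, 0.586, -0.0]
contact_force: [-0.9, -0.2, 1.3]
finger_gap: -0.0
grip_force: 0.6
```

Emit:
send_rows --pt "0 0 0.005 0 0 0" --pt "0 0 0.01 0 0 0" --pt "0 0 0.01 0 0 0"

```text
clock: 4.53
position: [0.625, 0.0983, 0.0674]
tcp_rot: [0.0, 0.81, 0.586, -0.0]
contact_force: [-1.1, -0.4, 2.9]
finger_gap: 0.0001
grip_force: 1.2
```

Key1 is tapped at about 3 N, 2.6 mm down. Next, key2.

Emit:
send_rows --pt "0 0 -0.05 0 0 0" --pt "0 0 -0.1 0 0 0" --pt "-0.12 0 -0.1 0 0 0" --pt "-0.25 0 -0.1 0 0 0" --pt "-0.25 0 -0.1 0 0 0" --pt "-0.25 0 -0.05 0 0 0" --pt "-0.25 0 -0.02 0 0 0" --pt "-0.25 0 -0.01 0 0 0" --pt "-0.25 0 0 0 0 0" --pt "-0.25 0 0 0 0 0" --pt "-0.25 0 0 0 0 0"

```text
clock: 5.9
position: [0.6092, 0.0512, 0.0675]
tcp_rot: [-0.0, 0.81, 0.586, 0.0]
contact_force: [-0.8, 0.4, 2.2]
finger_gap: 0.0002
grip_force: 1.2
```

Emit:
send_rows --pt "0 0 -0.05 0 0 0" --pt "0 0 -0.1 0 0 0" --pt "-0.12 0 -0.1 0 0 0" --pt "-0.25 0 -0.1 0 0 0" --pt "-0.25 0 -0.1 0 0 0" --pt "-0.25 0 -0.05 0 0 0" --pt "-0.25 0 -0.02 0 0 0" --pt "-0.25 0 -0.01 0 0 0" --pt "-0.25 0 0 0 0 0" --pt "-0.25 0 0 0 0 0" --pt "-0.25 0 0 0 0 0"

```text
clock: 7.28
position: [0.5939, 0.0034, 0.0674]
tcp_rot: [0.0, 0.81, 0.586, 0.0]
contact_force: [-0.3, 0.7, 0.7]
finger_gap: 0.0003
grip_force: 0.0
```

Emit:
send_rows --pt "0 0 0.005 0 0 0" --pt "0 0 0.005 0 0 0" --pt "0 0 0.005 0 0 0"

```text
clock: 7.65
position: [0.5939, 0.0034, 0.0664]
tcp_rot: [0.0, 0.81, 0.586, 0.0]
contact_force: [0.3, 0.3, 0.8]
finger_gap: 0.0003
grip_force: 0.3
```

Nothing resists at 67.4 mm, so key3 is confirmed as the latched one. I go down in half-millimetre steps.

Emit:
send_rows --pt "0 0 0.0025 0 0 0" --pt "0 0 0.0025 0 0 0"

```text
clock: 7.9
position: [0.5939, 0.0033, 0.066]
tcp_rot: [0.0, 0.81, 0.586, 0.0]
contact_force: [-0.1, -0.1, 1.6]
finger_gap: 0.0003
grip_force: 1.0
```

Emit:
send_rows --pt "0 0 0.0025 0 0 0" --pt "0 0 0.0025 0 0 0"

```text
clock: 8.15
position: [0.5939, 0.0034, 0.0655]
tcp_rot: [0.0, 0.81, 0.586, 0.0]
contact_force: [0.6, 0.3, 3.7]
finger_gap: 0.0005
grip_force: 1.5
```

Key3 is tapped, with 3.7 N and less than 1 mm of travel. Next, key4.

Emit:
send_rows --pt "0 0 -0.05 0 0 0" --pt "0 0 -0.11 0 0 0" --pt "-0.12 0 -0.11 0 0 0" --pt "-0.25 0 -0.11 0 0 0" --pt "-0.25 0 -0.11 0 0 0" --pt "-0.25 0 -0.06 0 0 0" --pt "-0.25 0 -0.03 0 0 0" --pt "-0.25 0 -0.02 0 0 0" --pt "-0.25 0 -0.01 0 0 0" --pt "-0.25 0 -0.01 0 0 0" --pt "-0.25 0 -0.01 0 0 0"

```text
clock: 9.52
position: [0.5781, -0.0439, 0.0675]
tcp_rot: [0.0, 0.81, 0.586, 0.0]
contact_force: [-1.9, 1.0, 2.3]
finger_gap: 0.0
grip_force: 1.2
```

Key4 is tapped. I lift off and check the key heights before pressing.

Emit:
send_rows --pt "0 0 -0.1 0 0 0" --pt "0 0 -0.3 0 0 0" --pt "0 0 -0.6 0 0 0" --pt "0 0 -0.6 0 0 0" --pt "0 0 -0.6 0 0 0"

```text
clock: 10.15
position: [0.5778, -0.0443, 0.187]
tcp_rot: [0.0, 0.81, 0.586, -0.0]
contact_force: [0.5, 0.6, -0.4]
finger_gap: -0.0001
grip_force: 0.0
```

```bash
cat > chk.py <<'E'
from h import *
np.set_printoptions(precision=4,suppress=True)
for c in("scene","top","wrist"):
    cal=imaging.get_calibration(c);im,d=imaging.capture(c)
    v,u=np.mgrid[0:420,0:560];v=v.ravel();u=u.ravel();k=d[v,u]>0;P=world(cal,d,u[k],v[k])
    for n in 1,2,3,4:
        q=P[(np.linalg.norm(P[:,:2]-key(n),axis=1)<.009)];print(c,n,len(q),np.median(q[:,2]) if len(q) else None)
s=monitor.get_state();print(s["clock"],s["position"])
E
python3 chk.py
```

```text
scene 1 53 0.06885924115835661
scene 2 53 0.06917139203173164
scene 3 60 0.06622324533458579
scene 4 71 0.06995861254743573
top 1 71 0.07040982018411718
top 2 74 0.07044341941752741
top 3 832 0.5920747575927401
top 4 768 0.5897775273978296
wrist 1 499 0.07049093562938709
wrist 2 420 0.07047648929089104
wrist 3 341 0.0675668494517631
wrist 4 1190 0.22436066209076144
10.3 [ 0.5769 -0.044   0.1855]
```

Emit:
send_rows --pt "0.12 0 0 0 0 0" --pt "0.25 0 0.2 0 0 0" --pt "0.25 0 0.45 0 0 0" --pt "0.25 0 0.55 0 0 0" --pt "0.25 0 0.58 0 0 0" --pt "0.25 0 0.595 0 0 0" --pt "0.25 0 0.61 0 0 0" --pt "0.25 0 0.625 0 0 0" --pt "0.25 0 0.635 0 0 0" --pt "0.25 0 0.635 0 0 0" --pt "0.25 0 0.635 0 0 0"

```text
clock: 11.68
position: [0.5944, 0.0032, 0.0615]
tcp_rot: [0.001, 0.81, 0.586, 0.001]
contact_force: [-1.0, 0.1, 6.0]
finger_gap: -0.0001
grip_force: 3.0
```

Emit:
send_rows --pt "0 0 0.0025 0 0 0" --pt "0 0 0.005 0 0 0" --pt "0 0 0.005 0 0 0"

```text
clock: 12.05
position: [0.5943, 0.0032, 0.0606]
tcp_rot: [0.001, 0.81, 0.586, 0.001]
contact_force: [-1.3, -0.8, 6.7]
finger_gap: 0.0002
grip_force: 3.2
```

Emit:
send_rows --pt "0 0 0.0025 0 0 0" --pt "0 0 0.005 0 0 0" --pt "0 0 0.005 0 0 0" --pt "0 0 0.005 0 0 0"

```text
clock: 12.55
position: [0.5944, 0.0032, 0.06]
tcp_rot: [0.001, 0.81, 0.586, 0.001]
contact_force: [-2.0, -0.9, 8.3]
finger_gap: 0.0002
grip_force: 4.3
```

Emit:
send_rows --pt "0 0 0.0025 0 0 0" --pt "0 0 0.005 0 0 0" --pt "0 0 0.005 0 0 0"

```text
clock: 12.92
position: [0.5944, 0.0032, 0.0599]
tcp_rot: [0.001, 0.81, 0.586, 0.001]
contact_force: [-2.6, -0.6, 13.6]
finger_gap: -0.0001
grip_force: 6.8
```

The key is on its stop: the height holds at 59.9 mm while the force rises to 13.6 N. I lift straight up, then clear.

Emit:
send_rows --pt "0 0 -0.02 0 0 0" --pt "0 0 -0.04 0 0 0" --pt "0 0 -0.06 0 0 0" --pt "0 0 -0.1 0 0 0" --pt "0 0 -0.3 0 0 0" --pt "0 0 -0.6 0 0 0" --pt "-0.5 0 -0.75 0 0 0" --pt "-1 0 -0.75 0 0 0" --pt "-1 0 -0.75 0 0 0" --pt "-1 0 -0.75 0 0 0" --pt "-1 0 -0.75 0 0 0"

```text
clock: 14.3
position: [0.5307, -0.1869, 0.2071]
tcp_rot: [-0.0, 0.811, 0.585, 0.0]
contact_force: [0.9, 0.3, -0.3]
finger_gap: -0.0003
grip_force: 0.0
```

```bash
python3 chk.py; python3 -c "
from h import *
im,d=imaging.capture('top');cv2.imwrite('pics/top2.png',im[...,::-1])
for l in ('teacup','thread_cone','wood_block'): print(l,finder.recognise('top',l)[:1])"
```

```text
scene 1 56 0.06926504015341453
scene 2 50 0.06876939708703873
scene 3 49 0.06867942331844963
scene 4 47 0.06914444923696869
top 1 71 0.07053018605311391
top 2 75 0.07031642435801651
top 3 72 0.07022524082793705
top 4 71 0.07021754051422482
wrist 1 0 None
wrist 2 0 None
wrist 3 0 None
wrist 4 413 0.07051095466335294
14.45 [ 0.5313 -0.1849  0.207 ]
teacup [{'xyz': [0.7127, 0.243, 0.0165], 'p': 0.79}]
thread_cone [{'xyz': [0.5432, -0.1508, 0.0784], 'p': 0.98}]
wood_block [{'xyz': [0.7613, -0.0423, 0.0271], 'p': 0.8}]
```

View pics/top2.png

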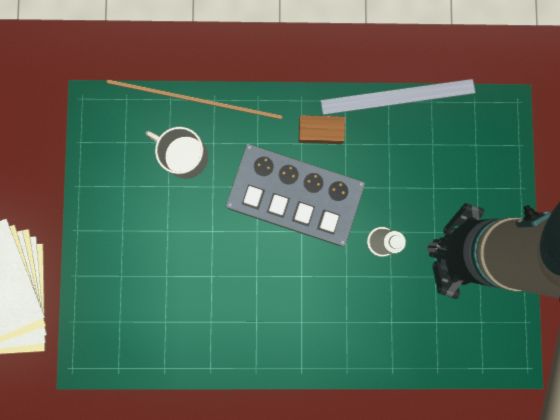

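All four keys are level at 70 mm. The cup at (180,152), the cone at (393,242) and the block at (322,129) have not moved, and the arm is clear.

```bash
python3 -c "
from bench import job
print(job.close_job())"
```

```text
the job is handed in; nothing more can be done
None
```

I tapped all four keys lightly from left to right, then pressed the latched one (key3, third from the left) to its stop; it sprang back level with the others at 70 mm. The cup, cone and block were not moved, and the job is handed in.

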